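Fill the empty pan: swing the tap's spout over it and open the lever

TASK

Get the empty steel pan ready to fill at the portable water unit: push the tap's spout round with a fingertip until its outlet is over the empty pan, well inside the rim, and only then push the lever on top of the tap fully open. Do not open the tap while the spout points anywhere else, and pick nothing up: both pans and the sauce bottles stay standing where they are.

Things in the scene. Friction and masses are not known exactly. Their poses are not given: they have to be found in the camera images.
- water_unit: Portable water unit, fixed: steel box tank with a black foot, 150 mm high, and a steel pillar tap (radius 27 mm at most) near its front edge. Origin: on the table, on the tap's axis; z up; -x is its front, towards the robot. Tank: x -38 to +208, y -83 to +83 mm; behind the tap a cap and a handle rise to 186 mm. Spout and lever both turn about this z axis, the lever above the spout.
- spout (a joint): Angle of the swivel spout, rad: 0 points along the unit's -x, positive is anticlockwise from above (+1.57: along its -y). Range -1.7 to 1.7; starts within 0.5 of 0; stays where left (friction 0.2 N m, 1 N at its outer end). A level round steel tube, 20 mm thick, axis 256 mm above the table, straight out to 205 mm from the tap axis, then bent down to the outlet.
- outlet (a point): Centre of the lower end of the spout's outlet (26 mm across): 240 mm from the tap axis, 222 mm above the table. It passes clear above both pans and all bottles.
- tap_lever (a joint): Angle of the lever on top of the tap, rad: 0 is shut (points along the unit's -x), grows anticlockwise from above to 1.571, fully open against its stop (along the unit's -y). Starts within 0.1 of shut; stays where left (friction 0.2 N m, 2 N at its end) and does not turn with the spout.
- lever_end (a point): Point near the lever's free end, 105 mm from the tap axis and 302 mm above the table, mid-thickness. The lever is a flat steel bar 10 mm thick (297 to 307 mm above the table), 14 mm wide, 22 mm wide from 70 mm out, with a round end at 118 mm; its hub has 22 mm radius and reaches up to 317 mm.
- empty_pan: The empty steel gastronorm pan, loose (0.75 kg), beside the water unit on its left or right. 325 (x) by 176 (y) mm over the rim, 150 mm high, open on top; inside 286 by 138 mm. Origin: centre of its underside; x along its length, z up.
- sauce_pan: An identical loose pan on the other side of the water unit, with the three sauce bottles standing in it; to be left alone. Same sizes and axes.
- bottle_a: Squeeze bottle with a pointed nozzle, 60 mm across, 186 mm high, standing in sauce_pan; to be left alone. Origin: centre of its underside; z up.
- bottle_b: Squeeze bottle with a pointed nozzle, 60 mm across, 198 mm high, standing in sauce_pan; to be left alone. Origin: centre of its underside; z up.
- bottle_c: Squeeze bottle with a pointed nozzle, 62 mm across, 202 mm high, standing in sauce_pan; to be left alone. Origin: centre of its underside; z up.

How it is judged:
By the outcome, as a careful person would: the job done as asked, in the order asked, and still so for the second after the job is handed in, with the robot touching nothing.
It also fails if it takes over 58 s, if anything falls off the work surface, if the arm or the gripper's body presses on something with over 40 N, if the wrist force passes 120 N, or if a joint passes its speed limit or range.

ROBOT

A 6-joint arm with a two-finger parallel gripper is mounted at the origin on a cart in front of the work surface, level with it; the furniture and walls round the work are solid. World frame = base frame: x ahead of the robot, y to its left, z up, the work surface at z = 0. Lengths are in m, angles in degrees, forces in N, time in s.
With the tool pointing down it reaches from about 0.3 to 1 m from the base axis. Payload 5.1 kg.
Tool frame: the origin (TCP) lies on the centre line of the jaws, within the pads' length; the fingertips stand 17 mm ahead of it and the grasp point (between the pads) lies 2 mm behind it; z points along the fingers, y is the line along which they close (so a half turn about z gives the same grasp; the last joint's range is limited). The gripper opens to 95 mm and grips with 3 to 60 N. Pads are 20 mm wide; open, the fingers measure 119 mm over their backs; the gripper's body (75 mm by 180 mm) begins 59 mm behind the grasp point.
Start: joints at [-81.853, 7.093, 94.555, -0, 78.352, -4.733], TCP at [0.145, -0.634, 0.232] pointing down, gripper open.
Joint ranges: [-149.61, 149.61], [-58.7, 133.49], [1.44, 155.28], [-77.14, 257.14], [18.33, 153.61], [-166.67, 166.67]. Speed limits (degrees/s): [147.25, 147.25, 180, 180, 180, 180].

INTERFACE

Orientations are given as a 3x3 rotation matrix whose columns are the frame's x, y, z axes.
In Python, from station import r gives the robot as it stands.
- The arm moves only by the tool step_arm, never from a script. Its argument "rows" is one flat list of numbers, 7 for each row, row after row: the turn, a rotation vector about the world's x, y, z in rad, then the shift along the world's x, y, z in mm, then the opening, from -1 (shut) to 1 (fully open). In form: [wx, wy, wz, tx, ty, tz, hand, wx, wy, wz, tx, ty, tz, hand, ...]. A call has 1 to 12 rows; each row shifts and turns the commanded pose from where the row before left it; what a row does not reach is not made up. A row lasts 1/12 s, in which the tool goes at most 41.7 mm and 7.16 degrees, less where a joint would pass 70% of its speed; a pose out of reach is approached as far as the arm can. A call is refused whole if a number of a shift passes 41.7 or a number of a turn 0.125, either way. A call with a gripper value outside its range is refused whole. The fingers move at their own pace and stop on an object; "squeeze" is the grip in N (left out, the last holds). Time passes only in rows, so rows that do not move let the fingers close. It gives the time, the measured TCP pose, the force, the opening and the grip force at its end, in the units of the state.
- r.get_state(): the state, without advancing time (a new reading comes with each control period).
- r.capture(name): name is "side" or "top"; returns the picture (420x560x3 uint8, blue, green, red); there is no depth.
- r.get_calibration(name): a dict with "fx", "fy", "cx", "cy" (pixels), "dist" ([k1, k2, p1, p2, k3] as OpenCV has them; the pictures are not rectified), "camera_from_world" (4x4, takes a point from world to camera coordinates). Camera axes: x right, y down, z forward; pixel columns grow to the right and rows downward; lengths in m; the calibration is good to about 2 mm. A picture is of the moment at which its call begins. get_calibration takes no time and is no camera call.
- r.job_done(): hands the job in; it is judged then, once.
The state is a dict: "clock": time; "qpos": joint angles; "qvel": joint speeds; "effort": joint torques, N m; "tool_pos": TCP position; "tool_rot": TCP orientation; "contact_force": force on the tool from outside, world axes, zero at the start; "moment": the same for the moment, N m; "opening": finger opening in m; "finger_force": force on a finger pad.
Only numpy, scipy, OpenCV 4.12 (cv2) and the standard library are available. Lean on these libraries where they do the work, as an engineer would, in place of code of your own. Each camera call takes 0.05 s, during which the arm holds its last target. There are 200 camera calls.

## Working session

There is one attempt and no reset: what is moved stays moved. The work goes in short steps, Python scripts to look and compute and a tool call to move; the robot and the scene stay as the last step left them, time stands still between calls to the robot, and variables do not carry over. Pictures are saved under pics/ and viewed, at most 10 in all, crops included, and the job is handed in when it is done.

Besides the shell and the picture viewer there is one more tool, called after "Emit:" as name(argument=value, ...) on one line, values as JSON. step_arm: Moves the arm, as the interface text tells. Its arguments: {"type":"object","properties":{"rows":{"type":"array","items":{"type":"number"}},"squeeze":{"type":"number"}},"required":["rows"]}

```bash
mkdir -p pics
python3 - <<'E'
from station import r
import cv2,numpy as np
for n in("side","top"):
    cv2.imwrite(f"pics/{n}0.png",r.capture(n))
    c=r.get_calibration(n);M=np.array(c["camera_from_world"])
    print(n,c["fx"],c["cx"],c["cy"],c["dist"],(-M[:3,:3].T@M[:3,3]).round(3),M[:3,:3].round(2).tolist())
E
```

```text
side 379.1043872994472 278.4997773819676 208.91028964073314 [-0.08741437  0.          0.          0.          0.        ] [1.002 0.332 1.103] [[-0.52, 0.86, -0.0], [0.73, 0.44, -0.53], [-0.46, -0.28, -0.85]]
top 449.21946178068475 275.80860902869443 214.13597208491097 [0.00518048 0.         0.         0.         0.        ] [0.156 0.134 1.466] [[-0.3, -0.95, -0.01], [-0.91, 0.29, -0.29], [0.27, -0.08, -0.96]]
```

View pics/side0.png

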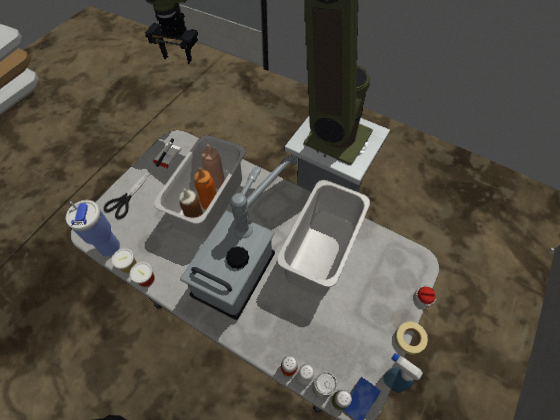

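View pics/top0.png

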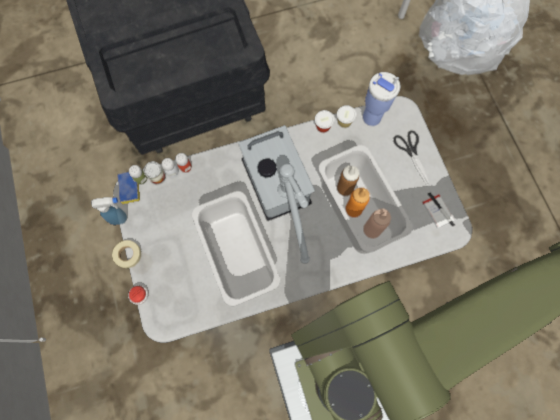

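The top view shows the tap hub near (287,170), the spout end near (305,258), the empty pan at left (rim roughly 193–278, 192–304), and the bottles in the pan at right. I'll enlarge both views to get precise pixels.

Run:
```python
import cv2
a=cv2.imread("pics/top0.png")[120:320,180:420];cv2.imwrite("pics/topc.png",cv2.resize(a,None,fx=3,fy=3,interpolation=cv2.INTER_CUBIC))
a=cv2.imread("pics/side0.png")[140:310,170:380];cv2.imwrite("pics/sidec.png",cv2.resize(a,None,fx=3.5,fy=3.5,interpolation=cv2.INTER_CUBIC))
```

```text
(no output)
```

View pics/topc.png

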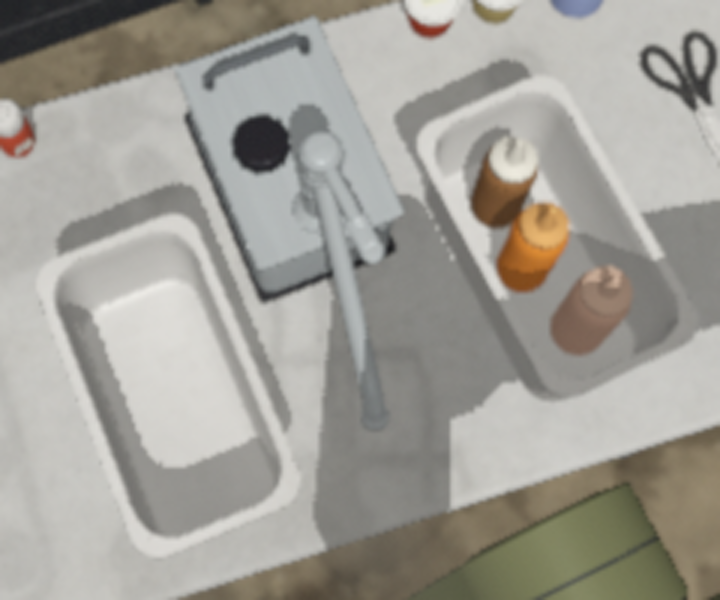

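View pics/sidec.png

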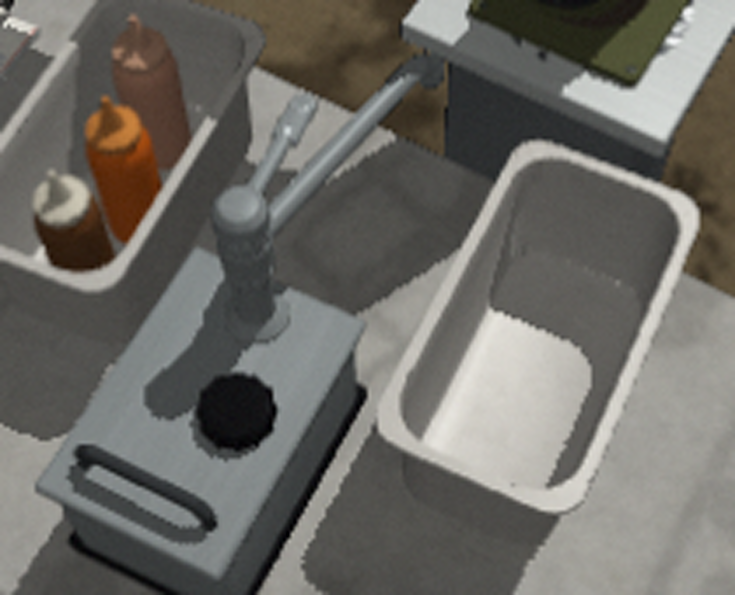

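The top crop shows hub (321,150), lever end (374,253), outlet (375,418), and the pan rim's outer edge midpoints. The side crop shows hub (243,208), lever tip (304,100), outlet (432,72).

```bash
cat > h.py <<'E'
from station import r
import cv2,numpy as np
def ray(n,p):
    c=r.get_calibration(n);K=np.array([[c["fx"],0,c["cx"]],[0,c["fy"],c["cy"]],[0,0,1]])
    M=np.array(c["camera_from_world"]);u=cv2.undistortPoints(np.array([[p]],float),K,np.array(c["dist"],float))[0,0]
    R=M[:3,:3];return -R.T@M[:3,3],R.T@np.array([u[0],u[1],1])
def plane(n,p,z):
    o,d=ray(n,p);return (o+d*(z-o[2])/d[2])
T=lambda x,y:((x+.5)/3-.5+180,(y+.5)/3-.5+120)
S=lambda x,y:((x+.5)/3.5-.5+170,(y+.5)/3.5-.5+140)
def tri(a,b):
    o1,d1=ray("top",a);o2,d2=ray("side",b)
    t,*_=np.linalg.lstsq(np.c_[d1,-d2],o2-o1,rcond=None);p,q=o1+t[0]*d1,o2+t[1]*d2
    return (p+q)/2,np.linalg.norm(p-q)
E
python3 - <<'E'
from h import *
np.set_printoptions(precision=3,suppress=True)
for nm,t,s in(("hub",(321,150),(243,208)),("levtip",(376,256),(304,100)),("outlet",(374,418),(432,72))):print(nm,*tri(T(*t),S(*s)))
print("hub z.317",plane("top",T(321,150),.317),plane("side",S(243,208),.317))
print("outlet z.222",plane("top",T(374,420),.222))
print("tank top corners",*[plane("top",T(*p),.15) for p in((178,68),(318,18),(403,213),(260,268))])
q=[(38,285),(135,540),(200,225),(300,470)]
print("rim edge pts",*[plane("top",T(*p),.15) for p in q])
# rim contour: bright low-saturation mask -> pick rim edges through hand midpoints
mid=[plane("top",T(*p),.15) for p in((86,412),(247,340),(120,233),(220,524))]
print("mids",*mid,"W",np.linalg.norm(mid[0]-mid[1]),"L",np.linalg.norm(mid[2]-mid[3]))
print("side corners",*[plane("side",S(*p),.15) for p in((525,143),(700,210),(575,515),(378,430))])
E
```

```text
hub [ 0.6   -0.028  0.308] 0.0024458336086537144
levtip [ 0.49  -0.046  0.301] 1.8455581273473636e-06
outlet [ 0.361 -0.005  0.227] 0.001208864111272487
hub z.317 [ 0.597 -0.028  0.317] [ 0.605 -0.022  0.317]
outlet z.222 [ 0.361 -0.005  0.222]
tank top corners [0.798 0.066 0.15 ] [ 0.809 -0.095  0.15 ] [ 0.569 -0.111  0.15 ] [0.557 0.048 0.15 ]
rim edge pts [0.608 0.269 0.15 ] [0.331 0.244 0.15 ] [0.62  0.093 0.15 ] [0.347 0.072 0.15 ]
mids [0.466 0.257 0.15 ] [0.488 0.083 0.15 ] [0.637 0.174 0.15 ] [0.321 0.161 0.15 ] W 0.175133603853352 L 0.31625276485285203
side corners [0.333 0.078 0.15 ] [0.318 0.242 0.15 ] [0.622 0.273 0.15 ] [0.638 0.11  0.15 ]
```

Measured results:
- **Tap:** axis at (0.601, −0.028), unit yaw ≈ 0.068.
- **Spout:** ≈ −0.16, with the outlet radius measuring 0.241 against 0.240 given.
- **Lever:** ≈ +0.09, tip at radius 0.112 and height 0.301, so it checks out.
- **Empty pan:** centre (0.478, 0.169), 0.232 from the tap. The spout target is therefore ≈ −1.08.

First I'll raise the arm and close the fingers.

Emit:
step_arm(rows=[0,0,0,0,0,35,-1,0,0,0,0,0,35,-1,0,0,0,0,0,35,-1,0,0,0,0,20,35,-1,0,0,0,10,30,8,-1,0,0,0,15,33,0,-1,0,0,0,15,33,0,-1,0,0,0,15,33,0,-1,0,0,0,15,33,0,-1,0,0,0,15,33,0,-1,0,0,0,15,33,0,-1,0,0,0,15,33,0,-1])

```text
clock: 1.1
tool_pos: [0.2601, -0.3508, 0.3791]
tool_rot: [[0.975, 0.222, -0.0], [0.222, -0.975, 0.001], [-0.0, -0.001, -1.0]]
contact_force: [0.8, -1.0, 0.2]
opening: 0.0211
finger_force: 0.0
```

Run:
```python
from station import r
s=r.get_state();print(s["clock"],s["tool_pos"],s["tool_rot"],s["opening"],s["contact_force"])
```

```text
1.1 [ 0.26005024 -0.35083424  0.37910122] [[ 9.74981878e-01  2.22284287e-01 -1.82692964e-04]
 [ 2.22284356e-01 -9.74981713e-01  5.69182062e-04]
 [-5.16020702e-05 -5.95551984e-04 -9.99999821e-01]] 0.021061479048117653 [ 0.84638848 -0.9963582   0.19480894]
```

Emit:
step_arm(rows=[0,0,0,17,32,0,-1,0,0,0,17,32,0,-1,0,0,0,17,32,0,-1,0,0,0,17,32,0,-1,0,0,0,17,32,0,-1,0,0,0,17,32,0,-1,0,0,0,17,32,0,-1,0,0,0,17,32,0,-1,0,0,0,17,32,0,-1,0,0,0,0,0,-39,-1,0,0,0,0,0,-39,-1])

```text
clock: 2.02
tool_pos: [0.4146, -0.0629, 0.3031]
tool_rot: [[0.974, 0.228, 0.006], [0.228, -0.974, -0.002], [0.005, 0.003, -1.0]]
contact_force: [0.9, -0.0, -0.5]
opening: 0.0004
finger_force: 0.0
```

Emit:
step_arm(rows=[0,0,0,0,0,-20,-1,0,0,0,0,0,-20,-1,0,0,0,0,0,0,-1])

```text
clock: 2.27
tool_pos: [0.4103, -0.0637, 0.256]
tool_rot: [[0.975, 0.223, -0.009], [0.223, -0.975, 0.003], [-0.008, -0.005, -1.0]]
contact_force: [-0.3, 0.0, -1.8]
opening: 0.0007
finger_force: 0.0
```

Run:
```python
from h import *
s=r.get_state();p=np.array(s["tool_pos"]);print(s["clock"],p,s["contact_force"])
cv2.imwrite("pics/side1.png",cv2.resize(r.capture("side")[100:310,130:380],None,fx=3,fy=2.8))
# arc plan: finger centre on radius .176, offset 22 mm behind spout axis
c=np.array([.601,-.028]);yaw=.068
for a in np.arange(-.12,-1.13,-.08):
    t=np.pi+yaw+a; d=np.array([np.cos(t),np.sin(t)]); n=np.array([-d[1],d[0]])
    print(round(a,2),((c+.176*d+.022*n)*1000).round(0))
```

```text
2.2667 [ 0.41028793 -0.0636601   0.25603074] [-0.25100476  0.04749562 -1.82057139]
-0.12 [424. -41.]
-0.2 [424. -27.]
-0.28 [424. -12.]
-0.36 [426.   2.]
-0.44 [429.  15.]
-0.52 [433.  29.]
-0.6 [438.  42.]
-0.68 [444.  55.]
-0.76 [451.  67.]
-0.84 [460.  79.]
-0.92 [469.  90.]
-1.0 [478. 100.]
-1.08 [489. 110.]
```

View pics/side1.png

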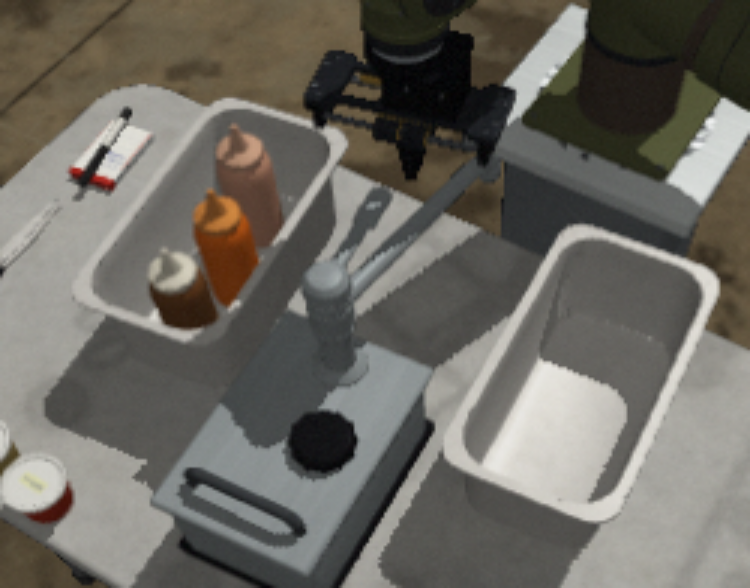

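The closed fingertip is just to the right of the spout and level with it, clear of the lever and bottles. I'll push along the arc.

Emit:
step_arm(rows=[0,0,0,6,12,0,-1,0,0,0,5,12,0,-1,0,0,0,0,14,0,-1,0,0,0,0,15,0,-1,0,0,0,2,14,0,-1,0,0,0,3,13,0,-1,0,0,0,4,14,0,-1,0,0,0,5,13,0,-1,0,0,0,6,13,0,-1,0,0,0,0,0,0,-1])

```text
clock: 3.15
tool_pos: [0.4452, 0.0566, 0.264]
tool_rot: [[0.974, 0.225, 0.003], [0.225, -0.974, 0.001], [0.003, 0.0, -1.0]]
contact_force: [0.3, -1.1, 0.0]
opening: 0.0004
finger_force: 0.0
```

Emit:
step_arm(rows=[0,0,0,7,12,0,-1,0,0,0,9,12,0,-1,0,0,0,9,11,0,-1,0,0,0,9,10,0,-1,0,0,0,11,10,0,-1,0,0,0,0,0,0,-1,0,0,0,0,0,0,-1])

```text
clock: 3.73
tool_pos: [0.4892, 0.11, 0.2626]
tool_rot: [[0.975, 0.223, 0.001], [0.223, -0.975, -0.0], [0.001, 0.0, -1.0]]
contact_force: [0.5, -0.6, 0.3]
opening: 0.0004
finger_force: 0.0
```

Run:
```python
from h import *
cv2.imwrite("pics/side2.png",cv2.resize(r.capture("side")[100:310,130:380],None,fx=3,fy=2.8))
```

```text
(no output)
```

View pics/side2.png

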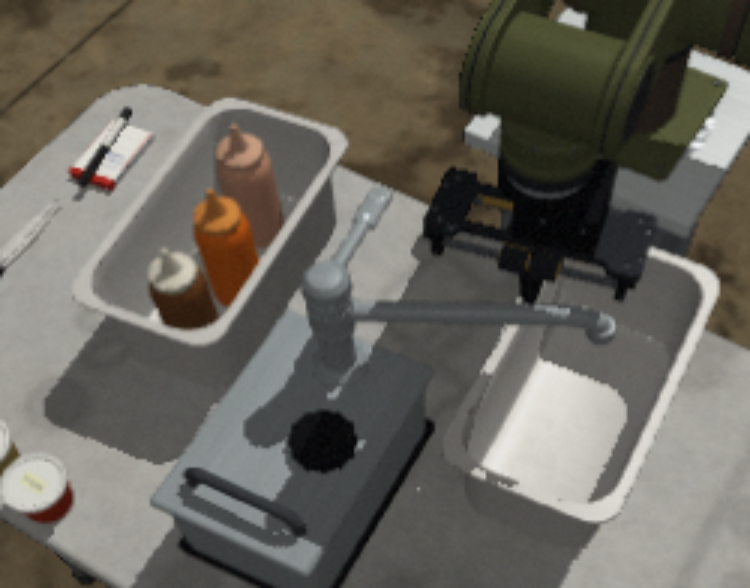

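Run:
```python
from h import *
o=plane("side",(130+602.5/3-.5,100+328/2.8-.5),.230);c=np.array([.601,-.028])
v=o[:2]-c;print("outlet",o,np.linalg.norm(v),"angle",np.arctan2(v[1],v[0])-np.pi-.068)
l=plane("side",(130+376/3,100+198/2.8),.302);v=l[:2]-c;print("lever",l,np.linalg.norm(v),np.arctan2(v[1],v[0])%(2*np.pi)-np.pi-.068)
for a in np.r_[-.3,np.arange(.0,1.65,.1)]:
    t=np.pi+.068+a; d=np.array([np.cos(t),np.sin(t)]); n=np.array([-d[1],d[0]])
    print(round(a,2),((c+.098*d-.022*n)*1000).round(0))
```

```text
outlet [0.48132053 0.18040137 0.23      ] 0.24032125490496453 angle -1.1175078933734164
lever [ 0.49972042 -0.04331054  0.302     ] 0.10243029631217507 0.08203498175591456
-0.3 [511.  16.]
0.0 [502. -13.]
0.1 [501. -23.]
0.2 [501. -33.]
0.3 [502. -43.]
0.4 [504. -53.]
0.5 [507. -62.]
0.6 [510. -71.]
0.7 [515. -80.]
0.8 [521. -89.]
0.9 [527. -96.]
1.0 [ 534. -103.]
1.1 [ 542. -110.]
1.2 [ 551. -115.]
1.3 [ 560. -120.]
1.4 [ 569. -123.]
1.5 [ 579. -126.]
1.6 [ 589. -128.]
```

Emit:
step_arm(rows=[0,0,0,-17,-10,0,-1,0,0,0,-17,-10,0,-1,0,0,0,0,0,30,-1,0,0,0,0,0,30,-1,0,0,0,0,0,30,-1,0,0,0,0,0,0,-1])

```text
clock: 4.28
tool_pos: [0.4562, 0.0897, 0.3595]
tool_rot: [[0.975, 0.222, 0.012], [0.222, -0.975, 0.001], [0.012, 0.002, -1.0]]
contact_force: [0.7, -0.2, 1.2]
opening: 0.0005
finger_force: 0.0
```

Outlet at (0.481, 0.180) with radius 0.240 checks out, and it is ≈11 mm from the pan centre. Next is the lever: approach from its +y side, above the spout.

Emit:
step_arm(rows=[0,0,0,25,-35,0,-1,0,0,0,25,-35,0,-1,0,0,0,0,0,0,-1,0,0,0,0,0,-25,-1,0,0,0,0,0,-26,-1,0,0,0,0,0,0,-1,0,0,0,0,0,0,-1])

```text
clock: 4.87
tool_pos: [0.502, 0.0222, 0.2992]
tool_rot: [[0.975, 0.222, -0.004], [0.222, -0.975, 0.0], [-0.003, -0.001, -1.0]]
contact_force: [0.0, -0.1, 0.2]
opening: 0.0005
finger_force: 0.0
```

Emit:
step_arm(rows=[0,0,0,-2,-16,0,-1,0,0,0,-2,-16,0,-1,0,0,0,0,-11,0,-1,0,0,0,0,-10,0,-1,0,0,0,1,-10,0,-1,0,0,0,2,-10,0,-1,0,0,0,3,-9,0,-1,0,0,0,3,-9,0,-1,0,0,0,5,-9,0,-1,0,0,0,6,-9,0,-1,0,0,0,6,-7,0,-1,0,0,0,0,0,0,-1])

```text
clock: 5.87
tool_pos: [0.526, -0.0951, 0.2999]
tool_rot: [[0.975, 0.222, -0.001], [0.222, -0.975, -0.001], [-0.002, 0.001, -1.0]]
contact_force: [0.8, -0.2, -0.5]
opening: 0.0004
finger_force: 0.0
```

Emit:
step_arm(rows=[0,0,0,7,-7,0,-1,0,0,0,8,-7,0,-1,0,0,0,9,-5,0,-1,0,0,0,9,-5,0,-1,0,0,0,9,-3,0,-1,0,0,0,8,-2,0,-1,0,0,0,0,0,0,-1,0,0,0,0,0,0,-1])

```text
clock: 6.53
tool_pos: [0.5761, -0.1229, 0.3007]
tool_rot: [[0.975, 0.223, 0.001], [0.223, -0.975, -0.001], [0.001, 0.001, -1.0]]
contact_force: [0.1, 0.5, -0.1]
opening: 0.0004
finger_force: 0.0
```

Emit:
step_arm(rows=[0,0,0,4,0,0,-1,0,0,0,4,0,0,-1,0,0,0,0,0,0,-1,0,0,0,0,0,0,-1])

```text
clock: 6.87
tool_pos: [0.5835, -0.1224, 0.3008]
tool_rot: [[0.975, 0.223, 0.001], [0.223, -0.975, -0.0], [0.001, 0.0, -1.0]]
contact_force: [0.7, -0.1, 0.3]
opening: 0.0006
finger_force: 0.2
```

Emit:
step_arm(rows=[0,0,0,3,0,0,-1,0,0,0,0,0,0,-1,0,0,0,0,0,0,-1])

```text
clock: 7.12
tool_pos: [0.5849, -0.1224, 0.3007]
tool_rot: [[0.975, 0.223, -0.004], [0.223, -0.975, 0.0], [-0.004, -0.001, -1.0]]
contact_force: [-7.4, -0.4, 1.6]
opening: 0.0004
finger_force: 3.5
```

The 7 N reaction says the lever is on its stop. One more small push, then I'll back off, lift, and look.

Emit:
step_arm(rows=[0,0,0,1,0,0,-1,0,0,0,0,0,0,-1])

```text
clock: 7.28
tool_pos: [0.5851, -0.1224, 0.3008]
tool_rot: [[0.975, 0.223, -0.006], [0.223, -0.975, 0.0], [-0.006, -0.002, -1.0]]
contact_force: [-10.8, -0.4, 2.8]
opening: 0.0005
finger_force: 5.2
```

Emit:
step_arm(rows=[0,0,0,-12,3,0,-1,0,0,0,-20,5,0,-1,0,0,0,-10,0,25,-1,0,0,0,-25,0,30,-1,0,0,0,-30,-10,30,-1,0,0,0,-35,-10,15,-1,0,0,0,-35,-15,0,-1,0,0,0,-35,-15,0,-1,0,0,0,-20,-20,0,-1,0,0,0,0,0,0,-1,0,0,0,0,0,0,-1])

```text
clock: 8.2
tool_pos: [0.3662, -0.1845, 0.4]
tool_rot: [[0.975, 0.22, 0.003], [0.22, -0.975, -0.001], [0.002, 0.001, -1.0]]
contact_force: [0.7, 0.6, -0.5]
opening: 0.0003
finger_force: 0.0
```

Run:
```python
from h import *
cv2.imwrite("pics/side3.png",cv2.resize(r.capture("side")[100:310,130:380],None,fx=3,fy=2.8))
print(r.get_state()["contact_force"])
```

```text
[-0.09956938  1.03339437  0.11655747]
```

View pics/side3.png

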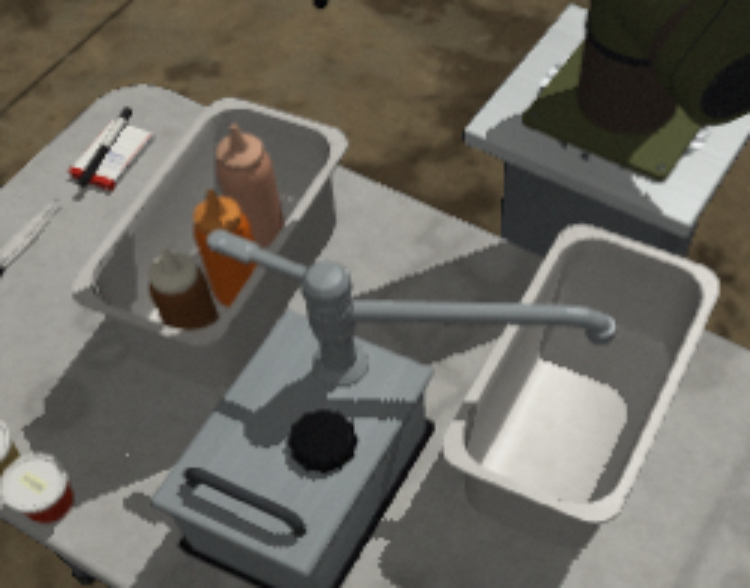

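The spout outlet is still over the empty pan at (602,328). The lever points to the unit's −y with its end at (215,240), and nothing else has moved. I'll check the lever angle and hand in.

Run:
```python
from h import *
l=plane("side",(130+222/3,100+241/2.8),.305);v=l[:2]-[.601,-.028]
a=np.arctan2(v[1],v[0])%(2*np.pi)-np.pi-.068;print(l,np.linalg.norm(v),a)
if a>1.5: print(r.job_done())
```

```text
[ 0.61226764 -0.12894819  0.305     ] 0.10157507525809051 1.6139542539834495
the job is handed in; nothing more can be done
None
```

The job is handed in: the spout's outlet is over the empty pan, about 11 mm from its centre, and the lever was then pushed fully open against its stop. The last picture shows both pans and all three bottles where they started.

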